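# Hang the signal lamp on the console stud

### The job

Pick up the signal lamp that lies on the steel bench and hang it on the sloped console: slip the round entry of its keyhole over the headed stud so that the base plate lies flat on the console face, then slide it gently down the slope until it stops, with the stud's neck fully home in the narrow slot, the lamp straight on the face. Feel for the stud, since it may be clamped up to 20 mm to either side of the console's centre line; never press hard on it or the console, let go of the lamp, and leave the bowl, mug, wrench and carton alone.

Things in the scene. Friction and masses are not known exactly. Their poses are not given: they have to be found in the camera images.
- lamp: Signal lamp, 0.35 kg: dark steel base plate 125 long (x -65 to 60), 76 wide (y), 6 thick, a grey housing on it and a white dome (up to z 60). Origin: on the plate's underside, on its long middle line. z points out of the plate on the housing's side (up at the start), x along the plate to its keyhole end. Starts flat on the bench.
- grip (a point): Middle of the lamp's grey housing, at lamp (-25, 0, 26) mm. The housing is 50 long (lamp x -50 to 0), 40 wide (lamp y) and 40 high (z 6 to 46): grip it across its 40 mm width.
- entry (a point): Centre of the keyhole's entry hole, on the plate's underside, at lamp x = 20 mm. The hole goes right through: an octagon 19 across flats. From it a slot 11 wide runs towards +x and ends at lamp x = 44.
- seat (a point): Place of the stud's axis when its neck is fully home against the slot's end; on the plate's underside at lamp x = 40 mm, so 20 mm beyond the entry.
- face: Flat grey face of a fixed aluminium console, sloped 18 degrees, its low edge towards the robot; 150 wide (y -75 to 75), 180 long (x -135 to 45). Origin: on the surface, at the middle of its dark cross slot, 70 mm above the bench; x points up the slope, y across it to the left, z out of the face. The lamp hangs with its x up the slope, its plate flat on this face.
- stud_nominal (a point): Middle of the stud's range, same as the face's origin; not the stud itself. The steel stud stands square out of the face at face x = 0, clamped firmly at an unmeasured face y from -20 to 20 mm. Neck 8 in diameter to z 9.5; head 16 in diameter, z 9.5 to 14.5, top edge chamfered 1.5. A plate resting on the head is 14.5 off the face; with the head through the entry it drops flat.
- console: Aluminium frame that carries face and stud, fixed to the bench; origin on the bench under the face's origin, z up. Over 50 N between it (or face or stud) and the lamp or robot is too much; 5 to 10 N suffice to feel and slide.
- bowl: white ceramic bowl, 120 across and 55 high, bystander; origin under its centre.
- mug: white ceramic mug, 76 across and 90 high, handle to its +y, bystander; origin under its centre.
- wrench: steel wrench lying flat on the bench, long in its x, bystander.
- carton: flat cardboard carton 110 x 180 x 35, bystander; origin under its centre.
Things that resemble listed ones, but are neither listed nor needed, are in the scene too. Leave any purple or red look-alike of the lamp alone.

How it is judged:
By the outcome, as a careful person would: the job done as asked, in the order asked, and still so for the second after the job is handed in, with the robot touching nothing.
It also fails if it takes over 72 s, if anything falls off the work surface, if the arm or the gripper's body presses on something with over 40 N, if the wrist force passes 120 N, or if a joint passes its speed limit or range.

### The arm

A 7-joint arm with a two-finger parallel gripper is mounted at the origin on the work surface. World frame = base frame: x ahead of the robot, y to its left, z up, the work surface at z = 0. Lengths are in mm, angles in rad, forces in N, time in s.
With the tool pointing down it reaches from about 425 to 925 mm from the base axis. Payload 6.8 kg.
Tool frame: the origin (TCP) lies on the centre line of the jaws, within the pads' length; the fingertips stand r.tip_extent ahead of it and the grasp point (between the pads) lies 8 mm behind it (r.tip_extent is the distance from the TCP to the fingertips, in mm); x points along the fingers, y is the direction in which the jaws open and shut, and the axes are right-handed (so a half turn about x gives the same grasp; the last joint's range is limited). The gripper opens to 85 mm and grips with 20 to 120 N. Pads are 22 mm wide; open, the fingers measure 114 mm over their backs; the gripper's body (76 mm by 85 mm) begins 54 mm behind the grasp point. The pads swing forward as they close: fully open they stand 13 mm farther back than shut.
Start: joints at [1.072, 0.477, 0.022, 1.555, -0.011, 1.109, -0.083], TCP at [257.137, -624.122, 242.308] pointing down, gripper open.
Joint ranges: [-2.96, 2.96], [-0.34, 2.1], [-1.41, 1.46], [0.24, 2.44], [-1.37, 4.51], [0.17, 1.92], [-2.96, 2.96]. Speed limits (rad/s): [2.39, 2.39, 3.14, 3.14, 3.14, 3.14, 3.14].

### API

Orientations are given as a rotation vector (axis times angle).
In Python, from workcell import r gives the robot as it stands. The module is installed in compiled form; this text tells all that it offers.
- The arm moves only by the tool apply_moves, never from a script. Its argument "rows" is a list of rows, each a list of 3 entries, a list of its own where there are three numbers: the shift along the world's x, y, z in m, then the turn, a rotation vector about the world's x, y, z in degrees, then the opening, from 0 (shut) to 1 (fully open). A call has 1 to 5 rows; each row is the pose to reach, as a shift and turn from the pose measured when the call began; what a row does not reach only later rows make up. A row lasts 1/8 s, in which the tool goes at most 62.5 mm and 10.7 degrees, less where a joint would pass 70% of its speed; a pose out of reach is approached as far as the arm can. A call with a gripper value outside its range is refused whole. The fingers move at their own pace and stop on an object; "squeeze" is the grip in N (left out, the last holds). Time passes only in rows, so rows that repeat a pose let the fingers close. It gives the time, the measured TCP pose, the force and the opening at its end, in the units of the state.
- r.get_state(): the state, without advancing time (a new reading comes with each control period).
- r.get_image(name): name is "scene" or "top" or "wrist"; returns a dict with "frame" (400x640x3 uint8, red, green, blue), "camera_matrix" (3x3 intrinsics, pixels), "R" (3x3) and "t" (3): a world point X has camera coordinates R X + t. Camera axes: x right, y down, z forward; pixel columns grow to the right and rows downward; lengths in mm; the calibration is good to about 2 mm. A picture is of the moment at which its call begins. There is no depth.
- r.job_done(): hands the job in, once; it reports no verdict.
The state is a dict: "t": time; "joints": joint angles; "dq": joint speeds; "joint_torque": joint torques, N m; "tcp_pos": TCP position; "tcp_rot": TCP orientation; "wrist_force": force on the tool from outside, world axes, zero at the start; "wrist_torque": the same for the moment, N m; "finger_gap": opening from 0.0 (shut) to 1.0 (fully open).
Only numpy, scipy, OpenCV 4.12 (cv2) and the standard library are available. Lean on these libraries where they do the work, as an engineer would, in place of code of your own. Each camera call takes 0.05 s, during which the arm holds its last target. There are 200 camera calls.

## Working session

There is one attempt and no reset: what is moved stays moved. The work goes in short steps, Python scripts to look and compute and a tool call to move; the robot and the scene stay as the last step left them, time stands still between calls to the robot, and variables do not carry over. Pictures are saved under pics/ and viewed, about 8 in all and at most 12, crops included, and the job is handed in when it is done.

Besides the shell and the picture viewer there is one more tool, called after "Request:" as name(argument=value, ...), one argument or row to a line, values as JSON. apply_moves: Moves the arm, as the interface text tells. Its arguments: {"type":"object","properties":{"rows":{"type":"array"},"squeeze":{"type":"number"}},"required":["rows"]}

```bash
mkdir -p pics
python3 - <<'E'
from workcell import r
import cv2,numpy as np
for n in ("scene","top"):
    d=r.get_image(n); cv2.imwrite(f"pics/{n}0.png",d["frame"][:,:,::-1])
    np.savez(f"pics/{n}0.npz",**d)
    print(n,d["camera_matrix"].round(1).tolist(),d["R"].round(3).tolist(),d["t"].round(1).tolist())
s=r.get_state();print({k:np.round(v,3).tolist() for k,v in s.items()},r.tip_extent)
E
```

```text
scene [[484.7, 0.0, 318.5], [0.0, 484.7, 206.1], [0.0, 0.0, 1.0]] [[-0.841, 0.541, -0.004], [0.426, 0.659, -0.619], [-0.332, -0.523, -0.785]] [573.2, -231.2, 1581.7]
top [[373.8, 0.0, 324.1], [0.0, 373.8, 193.2], [0.0, 0.0, 1.0]] [[0.026, -1.0, 0.015], [-0.995, -0.028, -0.099], [0.1, -0.012, -0.995]] [-32.7, 695.2, 991.4]
{'t': 0.1, 'joints': [1.072, 0.478, 0.022, 1.556, -0.012, 1.109, -0.083], 'dq': [-0.001, -0.002, -0.0, -0.005, 0.0, 0.002, 0.0], 'joint_torque': [0.005, -59.775, 1.614, -28.195, 0.013, 0.005, -0.0], 'tcp_pos': [256.921, -623.675, 241.445], 'tcp_rot': [2.007, 0.399, -2.008], 'wrist_force': [-0.725, 0.425, 0.475], 'wrist_torque': [-0.016, 0.011, -0.006], 'finger_gap': 0.999} 11.0
```

View pics/top0.png

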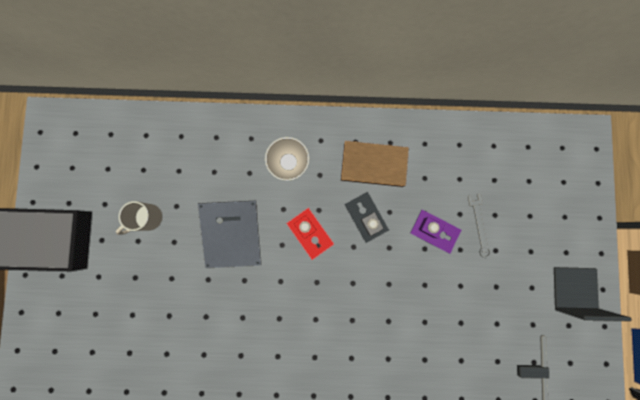

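View pics/scene0.png

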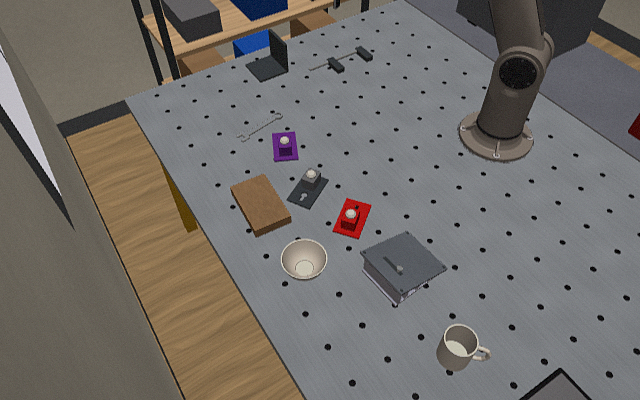

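Top view candidates: the dark lamp at (366,217), the red look-alike at (310,234), the purple look-alike at (435,231). The dark plate with grey housing at (366,217) fits the description. The console is at (230,233), with its stud near (219,220). One close crop of lamp and console to check this.

Run:
```python
import cv2,numpy as np
a=np.load("pics/top0.npz")["frame"][:,:,::-1]; b=np.load("pics/scene0.npz")["frame"][:,:,::-1]
z=lambda im,x,y,w,h,k:cv2.resize(im[y:y+h,x:x+w],None,fx=k,fy=k,interpolation=cv2.INTER_CUBIC)
# tiles 400x300 : top lamp (x5), top console(x4.. 80x75->5)
t=[z(a,330,185,80,60,5),z(a,190,190,80,60,5) ,z(b,270,155,80,60,5),z(b,350,225,100,75,4)]
t[1]=z(a,185,190,100,75,4)
cv2.imwrite("pics/crop1.png",np.vstack([np.hstack(t[:2]),np.hstack(t[2:])]))
```

```text
(no output)
```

View pics/crop1.png

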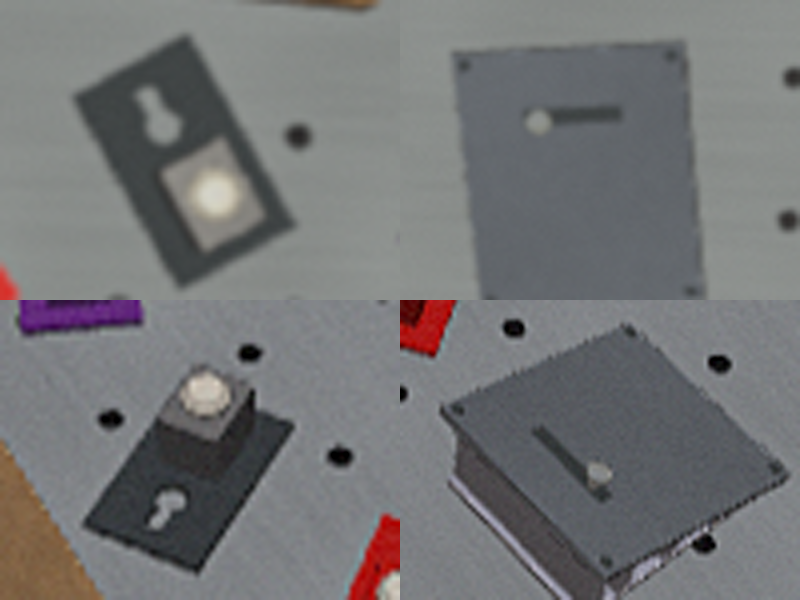

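The crop confirms the choice: dark plate with keyhole, grey housing and white dome at (366,217), not the red or purple ones. It also shows the stud head near the left end of the slot at about (219.5,220). Next I fit both poses.

```bash
cat > h.py <<'E'
import numpy as np
from scipy.optimize import least_squares
from scipy.spatial.transform import Rotation as Ro
def proj(d,X):
    c=np.atleast_2d(X)@d["R"].T+d["t"]; p=c@d["camera_matrix"].T; return p[:,:2]/p[:,2:]
def lampR(yaw): return Ro.from_euler('z',yaw).as_matrix()
def faceR(yaw): return (Ro.from_euler('z',yaw)*Ro.from_euler('y',-18,degrees=True)).as_matrix()
E
python3 - <<'E'
from h import *
T=np.load("pics/top0.npz");S=np.load("pics/scene0.npz")
px=lambda l,k,tile,off:(np.array(l,float)-tile+.5)/k-.5+off
LT=px([(188,35),(74,96),(182,287),(296,226)],5,(0,0),(330,185))
LS=px([(84,524),(198,573),(293,425)],5,(0,300),(270,155))
P=np.array([(60,-38,6),(60,38,6),(-65,38,6),(-65,-38,6)])
def fl(p,full=0):
    X=P@lampR(p[2]).T+[p[0],p[1],0]
    a=proj(T,X)-LT;b=proj(S,X[:3])-LS
    return (a,b) if full else np.r_[a.ravel(),b.ravel()]
f=least_squares(fl,[600,-100,.5]);print("lamp",f.x.round(2),np.degrees(f.x[2]).round(1));[print(q.round(1).tolist()) for q in fl(f.x,1)]
Rl=lampR(f.x[2]);print("grip",(Rl@[-25,0,26]+[f.x[0],f.x[1],0]).round(1))
FT=px([(453,52),(685,41)],4,(400,0),(185,190));FT=np.r_[FT,[(207,267),(261,263.5)]]
FS=px([(608,582),(441,408),(788,476),(628,325)],4,(400,300),(350,225))
st=px([(539,121)],4,(400,0),(185,190));ss=px([(598,472)],4,(400,300),(350,225))
F=np.array([(45,75,0),(45,-75,0),(-135,75,0),(-135,-75,0)])
def ff(p,full=0):
    o=[p[0],p[1],70];X=F@faceR(p[2]).T+o;H=faceR(p[2])@[0,p[3],14.5]+o
    a=np.r_[proj(T,X)-FT,proj(T,H)-st];b=np.r_[proj(S,X)-FS,proj(S,H)-ss]
    return (a,b) if full else np.r_[a.ravel(),b.ravel()]
g=least_squares(ff,[600,250,0,10],loss='soft_l1');print("face",g.x.round(3),np.degrees(g.x[2]).round(2));[print(q.round(1).tolist()) for q in ff(g.x,1)]
E
```

```text
lamp [ 6.3770e+02 -1.3228e+02  5.3000e-01] 30.5
[[-0.5, -0.8], [-1.1, 0.0], [-0.8, 0.9], [-0.1, -0.2]]
[[-0.8, -0.6], [-0.4, -1.3], [-0.3, -0.9]]
grip [ 616.2 -145.    26. ]
face [6.20351e+02 2.38456e+02 8.10000e-02 1.90920e+01] 4.64
[[-1.2, 0.0], [-1.3, -0.3], [-2.3, 0.4], [-0.6, 0.8], [-0.6, -0.2]]
[[-1.2, -0.9], [-1.0, -0.4], [0.0, -0.6], [-0.8, -0.8], [-0.3, -0.4]]
```

```bash
cat >> h.py <<'E'
def toolR(yaw,tilt=0):
    # tool x = -z of part, y = part y, part frame yaw+slope tilt
    A=(Ro.from_euler('z',yaw)*Ro.from_euler('y',-tilt,degrees=True)).as_matrix()
    return np.c_[-A[:,2],A[:,1],A[:,0]]
def delta(s,pos,R):
    """shift mm and turn deg from the current state to pos, R"""
    d=Ro.from_matrix(R)*Ro.from_rotvec(s["tcp_rot"]).inv()
    return (np.array(pos)-s["tcp_pos"]).round(1), np.degrees(d.as_rotvec()).round(2)
E
python3 - <<'E'
from h import *
from workcell import r
s=r.get_state();print(Ro.from_rotvec(s["tcp_rot"]).as_matrix().round(3))
for y in (.53,.53+np.pi): print(delta(s,[616,-145,180],toolR(y)))
E
```

```text
[[-0.001  0.381 -0.925]
 [ 0.001 -0.925 -0.381]
 [-1.    -0.002  0.   ]]
(array([359.1, 478.7, -61.4]), array([-7.0000e-02,  1.2000e-01, -1.7202e+02]))
(array([359.1, 478.7, -61.4]), array([-0.08, -0.04,  7.98]))
```

Request:
apply_moves(
  rows=[
    [[0.036,0.048,0],[0,0,0.8],1],
    [[0.072,0.096,0],[0,0,1.6],1],
    [[0.108,0.144,0],[0,0,2.4],1],
    [[0.144,0.192,0],[0,0,3.2],1],
    [[0.18,0.24,0],[0,0,4.0],1],
  ],
)

```text
t: 0.72
tcp_pos: [437.7, -381.9, 241.2]
tcp_rot: [1.965, 0.463, -1.967]
wrist_force: [1.1, -1.3, -0.2]
finger_gap: 1.001
```

Request:
apply_moves(
  rows=[
    [[0.036,0.048,0],[0,0,0.8],1],
    [[0.072,0.096,-0.01],[0,0,1.6],1],
    [[0.108,0.144,-0.02],[0,0,2.4],1],
    [[0.144,0.192,-0.04],[0,0,3.2],1],
    [[0.18,0.24,-0.06],[0,0,4.0],1],
  ],
)

```text
t: 1.35
tcp_pos: [617.6, -141.5, 180.9]
tcp_rot: [1.922, 0.525, -1.924]
wrist_force: [-0.0, -1.3, 0.2]
finger_gap: 0.998
```

Request:
apply_moves(
  rows=[
    [[0,0,0],[0,0,0],1],
    [[0,0,0],[0,0,0],1],
  ],
)

```text
t: 1.6
tcp_pos: [617.2, -141.6, 180.3]
tcp_rot: [1.92, 0.525, -1.925]
wrist_force: [-1.5, -0.7, -0.2]
finger_gap: 0.999
```

Run:
```python
from h import *
from workcell import r
import cv2
s=r.get_state();print(s["t"],delta(s,[616.2,-145,23],toolR(.53+np.pi)))
d=r.get_image("wrist");np.savez("pics/w1.npz",**d);im=d["frame"][:,:,::-1].copy()
Rl=lampR(.53);o=np.array([637.7,-132.3,0])
P=np.array([(60,-38,6),(60,38,6),(-65,38,6),(-65,-38,6),(-50,20,46),(0,20,46),(0,-20,46),(-50,-20,46),(20,0,6)])@Rl.T+o
for p in proj(d,P): cv2.circle(im,tuple(int(round(v)) for v in p),3,(0,255,0),1)
print(proj(d,P).round(0).tolist());cv2.imwrite("pics/w1.png",im)
```

```text
1.6 (array([  -1. ,   -3.4, -157.3]), array([-0.06, -0.16, -0.08]))
[[370.0, 79.0], [279.0, 79.0], [284.0, 219.0], [364.0, 219.0], [300.0, 220.0], [299.0, 160.0], [350.0, 160.0], [349.0, 220.0], [324.0, 128.0]]
```

View pics/w1.png

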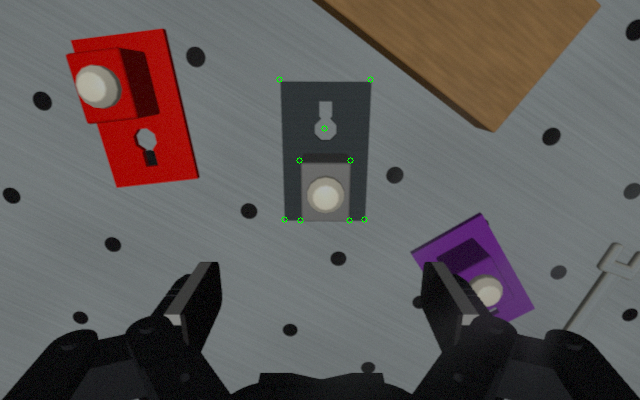

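The projected fit agrees with the wrist view to about 2 px: plate corners at (281,82), (371,82), (286,220) and (366,220). The keyhole is at (325,128) and the housing around (325,190). That leaves a correction of about 1.5 mm. I'll descend and grip.

Request:
apply_moves(
  rows=[
    [[-0.001,-0.005,-0.05],[0,0,0],1],
    [[-0.001,-0.005,-0.1],[0,0,0],1],
    [[-0.001,-0.005,-0.14],[0,0,0],1],
    [[-0.001,-0.005,-0.157],[0,0,0],1],
    [[-0.001,-0.005,-0.157],[0,0,0],1],
  ],
)

```text
t: 2.28
tcp_pos: [615.3, -149.0, 23.6]
tcp_rot: [1.921, 0.521, -1.928]
wrist_force: [-0.3, 0.2, 1.3]
finger_gap: 1.0
```

Request:
apply_moves(
  rows=[
    [[0,0,0],[0,0,0],0.3],
    [[0,0,0],[0,0,0],0.3],
    [[0,0,0],[0,0,0],0.3],
    [[0,0,0],[0,0,0],0.3],
    [[0,0,0],[0,0,0],0.3],
  ],
  squeeze=50,
)

```text
t: 2.9
tcp_pos: [616.1, -148.8, 25.1]
tcp_rot: [1.922, 0.521, -1.926]
wrist_force: [-1.3, 0.7, 7.5]
finger_gap: 0.461
```

Request:
apply_moves(
  rows=[
    [[0,0,0.01],[0,0,0],0.3],
    [[0,0,0.04],[0,0,0],0.3],
    [[0,0,0.09],[0,0,0],0.3],
    [[0,0,0.13],[0,0,0],0.3],
    [[0,0,0.15],[0,0,0],0.3],
  ],
)

```text
t: 3.52
tcp_pos: [616.9, -148.9, 177.8]
tcp_rot: [1.925, 0.519, -1.922]
wrist_force: [0.9, 0.4, -4.0]
finger_gap: 0.46
```

Run:
```python
from h import *
from workcell import r
s=r.get_state();print(s["t"],s["wrist_force"].round(1) if hasattr(s["wrist_force"],'round') else s["wrist_force"],s["wrist_torque"],s["finger_gap"],np.round(s["joints"],2))
print(Ro.from_rotvec(s["tcp_rot"]).as_matrix().round(3))
yaw=.081;F=faceR(yaw);o=np.array([620.35,238.46,70])
R=toolR(yaw+np.pi,-18)
# tool tcp in lamp frame when held: lamp (-25,0,~23)
for fx,fz in ((-20,60),(-20,25)):
    X=o+F@(np.array([fx,19,fz])+[-25,0,25]);print(X.round(1),delta(s,X,R))
```

```text
3.525 [ 0.9  0.4 -4. ] [-0.02766017 -0.07074143 -0.00958552] 0.46009972598734894 [ 0.29  0.48 -0.2   1.71  0.11  0.96 -1.  ]
[[ 0.001  0.504 -0.864]
 [-0.001 -0.864 -0.504]
 [-1.     0.001 -0.001]]
[550.  251.8 136.9] (array([-66.9, 400.7, -40.8]), array([  5.5 , -17.24, -25.4 ]))
[560.8 252.7 103.6] (array([-56.1, 401.6, -74.1]), array([  5.5 , -17.24, -25.4 ]))
```

Request:
apply_moves(
  rows=[
    [[-0.01,0.05,0],[0.7,-2.1,-3.2],0.3],
    [[-0.02,0.105,0],[1.4,-4.3,-6.4],0.3],
    [[-0.03,0.16,0],[2.2,-6.9,-10.2],0.3],
    [[-0.04,0.215,0],[3,-9.5,-14],0.3],
    [[-0.05,0.27,0],[3.8,-12.1,-17.8],0.3],
  ],
)

```text
t: 4.15
tcp_pos: [565.4, 122.2, 176.9]
tcp_rot: [2.334, 0.233, -1.866]
wrist_force: [0.7, 0.9, -4.1]
finger_gap: 0.459
```

Request:
apply_moves(
  rows=[
    [[-0.006,0.05,0],[0.6,-2,-3],0.3],
    [[-0.012,0.1,0],[1.2,-3.8,-5.6],0.3],
    [[-0.017,0.131,-0.01],[1.7,-5.1,-7.6],0.3],
    [[-0.017,0.131,-0.03],[1.7,-5.1,-7.6],0.3],
    [[-0.017,0.131,-0.03],[1.7,-5.1,-7.6],0.3],
  ],
)

```text
t: 4.78
tcp_pos: [546.2, 252.3, 144.3]
tcp_rot: [2.495, 0.097, -1.825]
wrist_force: [0.6, -0.8, -4.4]
finger_gap: 0.463
```

Run:
```python
from h import *
from workcell import r
import cv2
s=r.get_state();print(s["t"],s["tcp_pos"],s["wrist_force"],s["wrist_torque"],s["finger_gap"],np.round(s["joints"],2))
F=faceR(.081);o=np.array([620.35,238.46,70])
print(delta(s,o+F@[-45,19,85],toolR(.081+np.pi,-18)), "tcp in face",F.T@(s["tcp_pos"]-o))
ims=[]
for n in ("wrist","top","scene"):
    d=r.get_image(n);np.savez(f"pics/{n}2.npz",**d);ims.append(d["frame"][:,:,::-1].copy())
z=lambda im,x,y,w,h,k:cv2.resize(im[y:y+h,x:x+w],None,fx=k,fy=k,interpolation=cv2.INTER_CUBIC)
a=cv2.resize(ims[0],(480,300));b=z(ims[1],170,180,106,100,3)
c=z(ims[2],340,180,133,100,3)
cv2.imwrite("pics/hover.png",np.vstack([np.hstack([a,b[:, :318]]),np.hstack([c,np.zeros((300,399,3),np.uint8)])]))
```

```text
4.775 [546.16764489 252.26817266 144.27198087] [ 0.62772707 -0.78595965 -4.41785622] [-0.04876869  0.65464975 -0.02308764] 0.4626381574026729 [-0.54  0.36 -0.1   2.04  0.4   0.52 -2.45]
(array([ 3.8, -0.5, -7.3]), array([ 0.17, -0.38,  0.1 ])) tcp in face [-46.30643211  19.76510204  93.14005406]
```

View pics/hover.png

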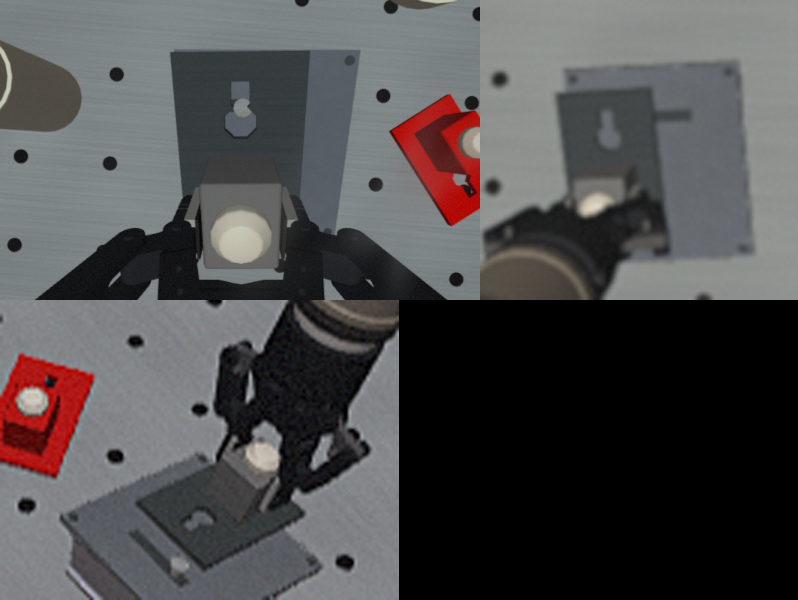

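The wrist view shows the lamp held square. The stud head shows through the slot at about (243,105) in the reduced image, slightly right of the keyhole line and up-slope of the entry at (240,122). I'll take a sharper crop for measurement.

Run:
```python
import cv2,numpy as np
a=np.load("pics/wrist2.npz")["frame"][:,:,::-1]
c=cv2.resize(a[55:255,220:485],None,fx=3,fy=3,interpolation=cv2.INTER_CUBIC)
cv2.imwrite("pics/hc.png",c)
```

```text
(no output)
```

View pics/hc.png

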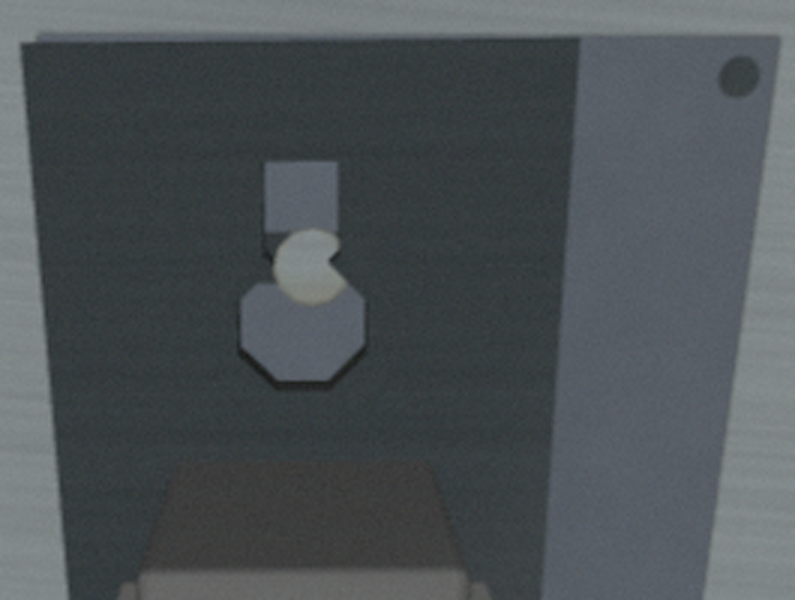

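Run:
```python
from h import *
d=np.load("pics/wrist2.npz")
pos=np.array([546.168,252.268,144.272]);
px=lambda l:(np.array(l,float)+.5)/3-.5+[220,55]
Pl=np.array([(60,38,6),(60,-38,6),(44,5.5,6),(44,-5.5,6),(10.5,0,6),(20,9.5,6),(20,-9.5,6)]);
u=px([(22,44),(580,38),(264,161),(338,161),(303,388),(239,325),(366,325)])
R0=faceR(.081)
rot=lambda p:R0@Ro.from_rotvec(p).as_matrix()
t0=pos-R0@[-25,0,25]
w=np.array([1,1,1,1,1,.3,.3])[:,None]
def fl(p): return np.r_[((proj(d,(rot(p[:3])@Pl.T).T+p[3:])-u)*w).ravel(), p[:3]/.02, (R0.T@(p[3:]-t0))/3]
f=least_squares(fl,np.r_[0,0,0,t0]);p=f.x
print("lamp rot in face deg",np.degrees(p[:3]).round(2),"org vs expected",(R0.T@(p[3:]-t0)).round(2));print((proj(d,(rot(p[:3])@Pl.T).T+p[3:])-u).round(1).tolist())
Fp=np.array([(45,75,0),(45,-75,0)]);v=px([(37,33),(779,37)]);e=px([(703,599)])[0];st=px([(311,266)])
def ff(q):
    o=[q[0],q[1],70];F=faceR(q[2]);c=proj(d,Fp@F.T+o);k=proj(d,np.array([(45,-75,0),(-135,-75,0)])@F.T+o)
    n=k[1]-k[0];n/=np.linalg.norm(n);dd=(e-k[0])@[-n[1],n[0]]
    return np.r_[(c-v).ravel(),dd,(proj(d,F@[0,q[3],13]+o)-st).ravel(),(q[0]-620.35)/4,(q[1]-238.46)/4,(q[2]-.081)/.02]
g=least_squares(ff,[620,238,.081,19]);print("face",g.x.round(3),np.degrees(g.x[2]).round(2),g.fun.round(1))
F=faceR(g.x[2]);o=np.r_[g.x[:2],70]
print("lamp org in face",(F.T@(p[3:]-o)).round(2),"entry",(F.T@(p[3:]+rot(p[:3])@[20,0,0]-o)).round(2))
```

```text
lamp rot in face deg [-0.2  -0.01  0.47] org vs expected [ 0.72  0.39 -1.46]
[[-0.0, -0.4], [-0.3, 0.0], [-0.5, 0.2], [0.8, -0.1], [0.1, 0.2], [-0.1, 0.9], [0.2, 0.6]]
face [6.18086e+02 2.37401e+02 7.60000e-02 1.94040e+01] 4.38 [-0.7 -0.3  0.9 -0.4 -0.2 -0.   0.7 -0.6 -0.3 -0.2]
lamp org in face [-18.45  20.86  65.98] entry [ 1.55 21.11 65.99]
```

Request:
apply_moves(
  rows=[
    [[0.004,0,-0.014],[0.1,0,-0.4],0.3],
    [[0.008,0,-0.028],[0.2,0,-0.7],0.3],
    [[0.0122,-0.0003,-0.0423],[0.2,0,-0.7],0.3],
    [[0.0122,-0.0003,-0.0423],[0.2,0,-0.7],0.3],
  ],
)

```text
t: 5.42
tcp_pos: [560.4, 251.2, 102.8]
tcp_rot: [2.508, 0.083, -1.83]
wrist_force: [-0.6, -0.7, -3.4]
finger_gap: 0.462
```

Run:
```python
from h import *
from workcell import r
import cv2
s=r.get_state();print(s["t"],s["tcp_pos"],s["tcp_rot"],s["wrist_force"],s["wrist_torque"])
F=faceR(.076);o=np.array([618.1,237.4,70]);print("tcp in face",F.T@(s["tcp_pos"]-o))
d=r.get_image("wrist");np.savez("pics/wrist3.npz",**d)
a=d["frame"][:,:,::-1];cv2.imwrite("pics/hc3.png",cv2.resize(a[55:255,220:485],None,fx=3,fy=3,interpolation=cv2.INTER_CUBIC))
```

```text
5.425 [560.35178573 251.24627944 102.83872388] [ 2.50760658  0.08284982 -1.82997614] [-0.60885005 -0.71400932 -3.43065957] [-0.04413817  0.62697434 -0.00359369]
tcp in face [-43.61570387  18.19095112  48.7002789 ]
```

View pics/hc3.png

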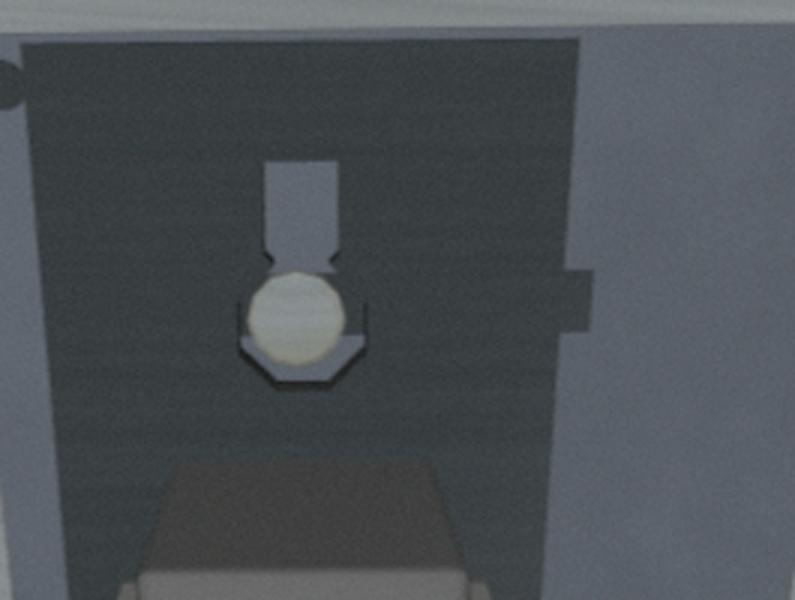

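The stud head now shows inside the entry, with its centre at (297,319) in the crop against the entry centre at (303,325). I'll work out the remaining offset with the parallax.

Run:
```python
from h import *
d=np.load("pics/wrist3.npz")
s_pos=np.array([560.352,251.246,102.839]);R0=faceR(.076);o=np.array([618.1,237.4,70])
px=lambda l:(np.array(l,float)+.5)/3-.5+[220,55]
Pl=np.array([(60,38,6),(60,-38,6),(44,5.5,6),(44,-5.5,6),(10.5,0,6),(20,9.5,6),(20,-9.5,6)]);
u=px([(22,44),(580,38),(264,161),(338,161),(303,388),(239,325),(366,325)])
rot=lambda p:R0@Ro.from_rotvec(p).as_matrix()
t0=s_pos-R0@[-25,0,25];w=np.array([1,1,1,1,1,.3,.3])[:,None]
f=least_squares(lambda p:np.r_[((proj(d,(rot(p[:3])@Pl.T).T+p[3:])-u)*w).ravel(),p[:3]/.02,(R0.T@(p[3:]-t0))/3],np.r_[0,0,0,t0]);p=f.x
L=rot(p[:3]);print("rot",np.degrees(p[:3]).round(2),"org",(R0.T@(p[3:]-o)).round(2))
# stud head: camera ray; distance from apparent size 16 mm
st=px([(297,319)])[0];K=d["camera_matrix"];ray=np.linalg.inv(K)@[*st,1]
for dz in (6,8,10,12):   # head rim (face z 13) below lamp underside by dz... solve in lamp frame
    C=-d["R"].T@d["t"];rw=d["R"].T@ray
    c=L.T@(C-p[3:]);v=L.T@rw;k=(-dz-c[2])/v[2];X=c+k*v
    print("rim below underside",dz,"stud in lamp",X.round(2),"head px dia",round(16*K[0,0]/(k)*3,1))
# slot's lower/upper edge, face right edge yaw check: cross slot right end edge (567,270)-(593,270)
a,b=px([(0,30),(795,24)]);print("face top edge slope vs plate top slope px",(b-a)[1]/(b-a)[0],(38-44)/(580-22))
```

```text
rot [-0.2  -0.05 -0.09] org [-17.87  18.33  22.38]
rim below underside 6 stud in lamp [18.57  0.98 -6.  ] head px dia 100.1
rim below underside 8 stud in lamp [18.12  1.   -8.  ] head px dia 98.9
rim below underside 10 stud in lamp [ 17.68   1.03 -10.  ] head px dia 97.7
rim below underside 12 stud in lamp [ 17.23   1.05 -12.  ] head px dia 96.5
face top edge slope vs plate top slope px -0.007547169811320782 -0.010752688172043012
```

Request:
apply_moves(
  rows=[
    [[-0.001,0.001,-0.003],[0,0,0],0.3],
    [[-0.0003,0.001,-0.0064],[0,0,0],0.3],
    [[-0.0003,0.001,-0.0064],[0,0,0],0.3],
  ],
)

```text
t: 5.85
tcp_pos: [560.2, 252.7, 97.2]
tcp_rot: [2.509, 0.084, -1.829]
wrist_force: [-0.1, -0.5, -4.2]
finger_gap: 0.461
```

```bash
cat > f.py <<'E'
from h import *
from workcell import r
s=r.get_state();F=faceR(.076);o=np.array([618.1,237.4,70])
print(round(s["t"],2),"tcp in face",(F.T@(s["tcp_pos"]-o)).round(2),"force face",(F.T@s["wrist_force"]).round(1),"rel F",(F.T@(s["wrist_force"]-[0,0,-4])).round(1),"torque",np.round(s["wrist_torque"],2),"rot err",delta(s,[0,0,0],toolR(.076+np.pi,-18))[1])
E
python3 f.py
```

```text
5.85 tcp in face [-45.38  19.67  43.39] force face [-1.4 -0.5 -4. ] rel F [-0.2 -0.5 -0.2] torque [-0.06  0.64 -0.05] rot err [-0.15 -0.19  0.64]
```

Request:
apply_moves(
  rows=[
    [[-0.0003,-0.0005,0],[0,0,0],0.3],
    [[0.0006,-0.0004,-0.003],[0,0,0],0.3],
    [[0.0015,-0.0004,-0.0058],[0,0,0],0.3],
    [[0.0015,-0.0004,-0.0058],[0,0,0],0.3],
  ],
)

```text
t: 6.35
tcp_pos: [561.6, 252.2, 91.1]
tcp_rot: [2.508, 0.084, -1.829]
wrist_force: [0.0, -0.1, -4.2]
finger_gap: 0.46
```

```bash
python3 f.py
```

```text
6.35 tcp in face [-46.    19.01  37.09] force face [-1.3 -0.1 -4. ] rel F [-0.  -0.1 -0.2] torque [-0.04  0.6   0.01] rot err [-0.13 -0.22  0.64]
```

Request:
apply_moves(
  rows=[
    [[0.0011,0.0001,-0.0033],[0,0,0],0.3],
    [[0.0022,0.0002,-0.0067],[0,0,0],0.3],
    [[0.0022,0.0002,-0.0067],[0,0,0],0.3],
  ],
)

```text
t: 6.72
tcp_pos: [563.7, 252.2, 83.9]
tcp_rot: [2.507, 0.083, -1.83]
wrist_force: [-0.6, -0.2, -4.5]
finger_gap: 0.46
```

```bash
python3 f.py
```

```text
6.72 tcp in face [-46.22  18.92  29.69] force face [-2.  -0.2 -4.1] rel F [-0.8 -0.2 -0.3] torque [-0.04  0.58  0.01] rot err [-0.11 -0.25  0.64]
```

Request:
apply_moves(
  rows=[
    [[0.0005,0,-0.0014],[0,0,0],0.3],
    [[0.0009,0.0001,-0.0028],[0,0,0],0.3],
    [[0.0009,0.0001,-0.0028],[0,0,0],0.3],
  ],
)

```text
t: 7.1
tcp_pos: [564.6, 252.3, 81.0]
tcp_rot: [2.507, 0.083, -1.83]
wrist_force: [0.0, -0.5, -3.8]
finger_gap: 0.461
```

```bash
python3 f.py
```

```text
7.1 tcp in face [-46.29  18.95  26.63] force face [-1.2 -0.5 -3.6] rel F [ 0.  -0.5  0.2] torque [-0.03  0.6  -0.03] rot err [-0.1  -0.26  0.64]
```

Request:
apply_moves(
  rows=[
    [[0.0003,0,-0.001],[0,0,0],0.3],
    [[0.0006,0,-0.0018],[0,0,0],0.3],
    [[0.0006,0,-0.0018],[0,0,0],0.3],
  ],
)

```text
t: 7.48
tcp_pos: [564.9, 252.4, 79.9]
tcp_rot: [2.507, 0.083, -1.83]
wrist_force: [-5.8, -1.6, 3.6]
finger_gap: 0.461
```

```bash
python3 f.py
```

```text
7.47 tcp in face [-46.29  18.99  25.42] force face [-4.5 -1.2  5.3] rel F [-3.2 -1.2  9.1] torque [-0.14  0.92 -0.02] rot err [-0.11 -0.24  0.64]
```

Contact at about 9 N with the plate down to z≈0, so the head is through the entry. Sliding down the slope now.

Request:
apply_moves(
  rows=[
    [[-0.0031,-0.0002,-0.0005],[0,0,0],0.3],
    [[-0.006,-0.0005,-0.0014],[0,0,0],0.3],
    [[-0.0089,-0.0007,-0.0023],[0,0,0],0.3],
    [[-0.0117,-0.0009,-0.0032],[0,0,0],0.3],
    [[-0.0117,-0.0009,-0.0032],[0,0,0],0.3],
  ],
)

```text
t: 8.1
tcp_pos: [552.8, 251.4, 76.4]
tcp_rot: [2.507, 0.083, -1.83]
wrist_force: [-0.1, 0.3, -3.9]
finger_gap: 0.462
```

```bash
python3 f.py
```

```text
8.1 tcp in face [-58.88  18.96  25.91] force face [-1.3  0.3 -3.7] rel F [-0.1  0.3  0.1] torque [-0.02  0.6  -0.04] rot err [-0.09 -0.26  0.62]
```

Request:
apply_moves(
  rows=[
    [[-0.0017,-0.0001,-0.0009],[0,0,0],0.3],
    [[-0.0034,-0.0003,-0.0015],[0,0,0],0.3],
    [[-0.0051,-0.0004,-0.0021],[0,0,0],0.3],
    [[-0.0051,-0.0004,-0.0021],[0,0,0],0.3],
  ],
)

```text
t: 8.6
tcp_pos: [547.6, 251.2, 74.4]
tcp_rot: [2.507, 0.084, -1.83]
wrist_force: [-1.0, -0.4, -2.5]
finger_gap: 0.459
```

```bash
python3 f.py
```

```text
8.6 tcp in face [-64.45  19.08  25.59] force face [-1.8 -0.3 -2. ] rel F [-0.5 -0.3  1.8] torque [-0.04  0.53  0.04] rot err [-0.09 -0.26  0.61]
```

Request:
apply_moves(
  rows=[
    [[-0.0009,-0.0001,-0.0003],[0,0,0],0.3],
    [[-0.0018,-0.0001,-0.0006],[0,0,0],0.3],
    [[-0.0024,-0.0002,-0.0008],[0,0,0],0.3],
    [[-0.0024,-0.0002,-0.0008],[0,0,0],0.3],
  ],
)

```text
t: 9.1
tcp_pos: [545.8, 251.0, 73.9]
tcp_rot: [2.508, 0.084, -1.829]
wrist_force: [3.3, -0.3, -4.4]
finger_gap: 0.461
```

```bash
python3 f.py
```

```text
9.1 tcp in face [-66.37  19.07  25.63] force face [ 1.7 -0.5 -5.2] rel F [ 3.  -0.5 -1.4] torque [ 0.01 -0.08 -0.  ] rot err [-0.12 -0.21  0.62]
```

Request:
apply_moves(
  rows=[
    [[-0.0006,0,-0.0005],[0,0,0],0.3],
    [[-0.0013,-0.0001,-0.0009],[0,0,0],0.3],
    [[-0.0013,-0.0001,-0.0009],[0,0,0],0.3],
    [[-0.0013,-0.0001,-0.0009],[0,0,0],0.3],
  ],
)

```text
t: 9.6
tcp_pos: [545.7, 251.1, 73.6]
tcp_rot: [2.51, 0.084, -1.827]
wrist_force: [5.4, 0.1, -1.7]
finger_gap: 0.459
```

Run:
```python
exec(open('f.py').read())
import cv2
d=r.get_image("wrist");np.savez("pics/wrist4.npz",**d)
a=d["frame"][:,:,::-1];cv2.imwrite("pics/hc4.png",cv2.resize(a[40:240,220:485],None,fx=3,fy=3,interpolation=cv2.INTER_CUBIC))
```

```text
9.6 tcp in face [-66.57  19.14  25.44] force face [ 4.6 -0.3 -3.3] rel F [ 5.8 -0.3  0.5] torque [-0.01 -0.61 -0.08] rot err [-0.17 -0.1   0.64]
```

View pics/hc4.png

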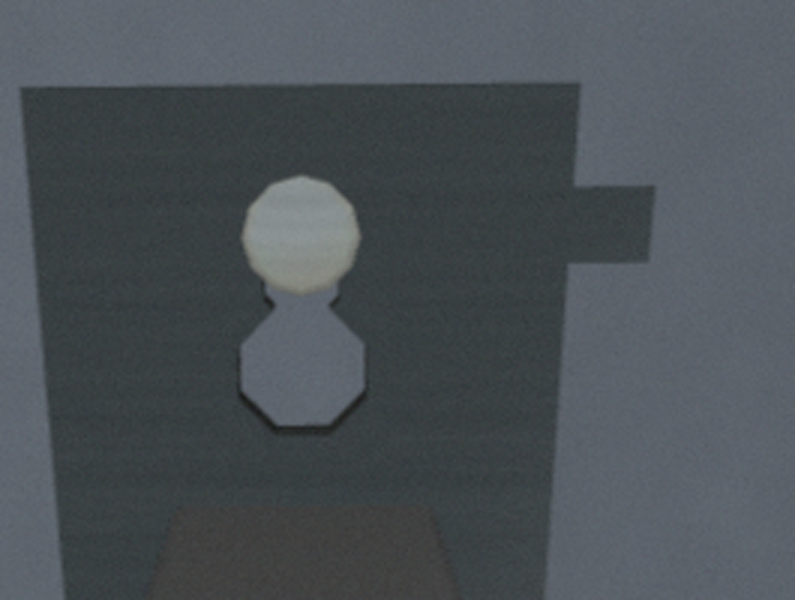

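The lamp stopped against the stud at +5.8 N after 20.3 mm of travel. The head at (301,236) sits centred at the slot end, and the plate's top edge is parallel to the cross slot. I'll release now and then back off along the face normal.

Request:
apply_moves(
  rows=[
    [[0,0,-0.0002],[0,0,0],0.3],
    [[0,0,-0.0002],[0,0,0],0.5],
    [[0,0,-0.0002],[0,0,0],0.6],
    [[0,0,-0.0002],[0,0,0],0.8],
    [[0,0,-0.0002],[0,0,0],0.8],
  ],
)

```text
t: 10.28
tcp_pos: [545.5, 251.1, 73.4]
tcp_rot: [2.51, 0.084, -1.827]
wrist_force: [0.7, -0.5, -0.5]
finger_gap: 0.801
```

Run:
```python
exec(open('f.py').read())
import cv2
d=r.get_image("wrist");np.savez("pics/wrist5.npz",**d)
a=d["frame"][:,:,::-1];cv2.imwrite("pics/w5.png",a)
```

```text
10.28 tcp in face [-66.83  19.2   25.25] force face [ 0.5 -0.6 -0.7] rel F [ 1.7 -0.6  3.1] torque [-0.03  0.32 -0.03] rot err [-0.17 -0.12  0.64]
```

View pics/w5.png

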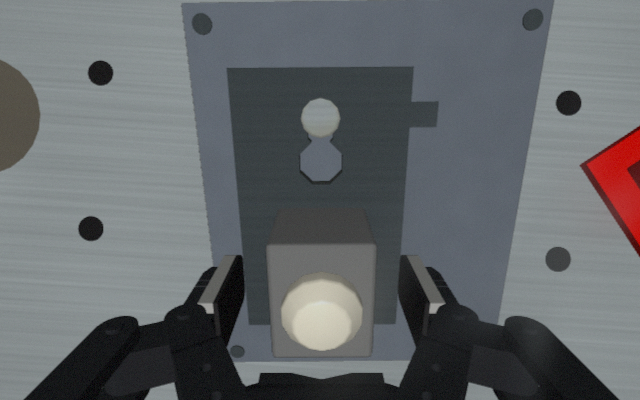

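The jaws are clear, and the lamp stays home at (321,117) and straight. Retreating along the face normal.

Request:
apply_moves(
  rows=[
    [[-0.003,0,0.01],[0,0,0],0.8],
    [[-0.009,-0.001,0.029],[0,0,0],0.8],
    [[-0.019,-0.001,0.057],[0,0,0],0.8],
    [[-0.031,-0.002,0.095],[0,0,0],0.8],
    [[-0.046,-0.003,0.143],[0,0,0],0.8],
  ],
)

```text
t: 10.95
tcp_pos: [498.5, 247.7, 217.5]
tcp_rot: [2.509, 0.084, -1.828]
wrist_force: [0.9, 1.0, -0.1]
finger_gap: 0.798
```

Request:
apply_moves(
  rows=[
    [[0,0,0],[0,0,0],0.8],
    [[0,0,0],[0,0,0],0.8],
    [[0,0,0],[0,0,0],0.8],
    [[0,0,0],[0,0,0],0.8],
  ],
)

```text
t: 11.45
tcp_pos: [498.2, 247.3, 216.3]
tcp_rot: [2.506, 0.082, -1.83]
wrist_force: [0.1, 0.7, -0.6]
finger_gap: 0.805
```

Run:
```python
exec(open('f.py').read())
import cv2
ims={}
for n in ("wrist","scene"):
    d=r.get_image(n);np.savez(f"pics/{n}6.npz",**d);ims[n]=d["frame"][:,:,::-1]
z=lambda im,x,y,w,h,k:cv2.resize(im[y:y+h,x:x+w],None,fx=k,fy=k,interpolation=cv2.INTER_CUBIC)
cv2.imwrite("pics/end.png",np.hstack([z(ims["wrist"],190,0,260,400,1.5),z(ims["scene"],345,200,100,150,4)]))
```

```text
11.45 tcp in face [-67.78  18.96 175.85] force face [-0.1  0.7 -0.6] rel F [1.2 0.7 3.2] torque [-0.02  0.3  -0.  ] rot err [-0.06 -0.28  0.64]
```

View pics/end.png

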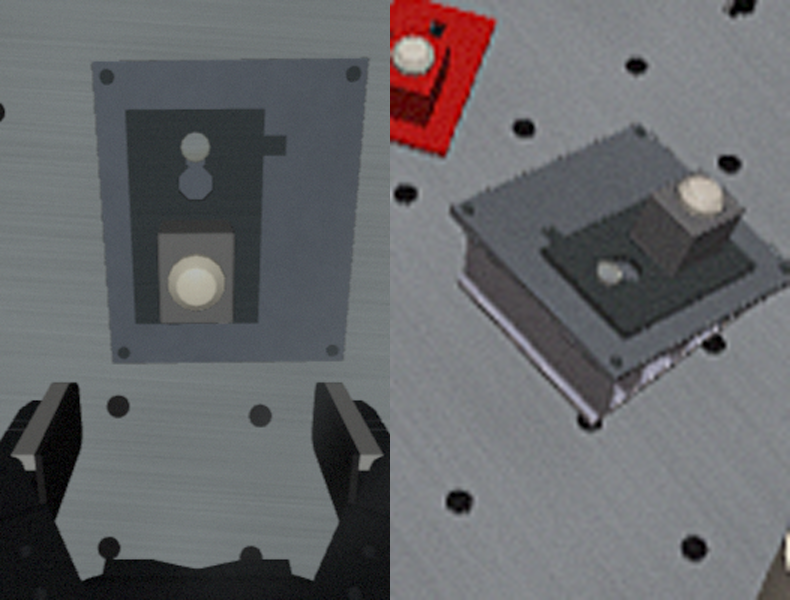

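Both views show the stud head at the slot end, about (195,147) in the left half. The plate is flat and parallel to the face edges, and the gripper is clear. Handing in.

```bash
python3 -c "
from workcell import r
r.job_done()"
```

```text
the job is handed in; nothing more can be done
```

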